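# Set the running clearance of a spice carousel with its wing knob

## Task

The red wing knob on top of the spice carousel has worked loose. Screw it down clockwise until it bottoms firmly on its washer, finger-tight and never forced, then back it off a quarter turn from there so that the carousel runs free, and let go. Leave the jars, the bowl and the tong as they are.

Things in the scene. Friction and masses are not known exactly. Their poses are not given: they have to be found in the camera images.
- knob: Red plastic wing knob (thumbscrew) on the carousel's vertical axis. Origin: on that axis, centre of the underside of its round collar (28 mm across, 11 mm high). Above the collar the wings are one upright flat bar: 46 mm long (along the knob's x), 12 mm thick (along y), 36 mm high, from 11 to 47 mm above the origin; grip across the 12 mm. A cream dot marks the top of the +x wing. z is up.
- knob_grip (a point): Middle of the knob's upper wings, on the axis, 32 mm above the knob's origin; axes as the knob's. Right-hand thread, 2 mm lift per turn: clockwise seen from above screws down. It starts 0.28 to 0.52 turn above the bottom; how much, and the wing direction where it bottoms, differ each time and cannot be seen; the measured height is too coarse to tell. Steady running drag about 0.06 N m.
- washer: Teal silicone washer on the hub, 34 mm across. Origin: centre of its top face, 115 mm above the cart top: the knob bottoms on it. From first touch the torque climbs 2.5 N m per rad of turn (washer sinks 0.3 mm per rad). Firmly bottomed: 0.2 N m or more, kept 0.2 s (0.35 N m is ideal); beyond 0.7 N m the thread is spoilt. Let go while bottomed, the knob springs back as far as the washer gave.
- rack: Spice carousel: fixed black round foot 170 mm across (origin: centre of its underside, on the cart top; z up). On it turns a white deck 230 mm across, its floor 22 mm and rim 36 mm above the cart top, with a white central hub, 54 mm across at the deck and 34 mm at its top, that carries the washer.
- jar_a: Bystander: small glass spice jar, 44 mm across, 76 mm high, black cap, reddish contents, standing loose on the deck (its top 98 mm above the cart top). Origin: centre of its underside.
- jar_b: Bystander: the same jar with olive-green contents, on the opposite side of the deck. Origin: centre of its underside.
- bowl: Bystander: blue ceramic pinch bowl, 76 mm across, 36 mm high, on the cart top. Origin: centre of its underside.
- tong: Bystander: steel tong with red silicone tips, held shut by its black clip, 220 mm long and 32 mm wide, 20 mm high, lying on the cart top. Origin: near its middle, on the underside; x points to the tips.

How it is judged (in metres and radians):
On the way:
1. the knob is firmly bottomed: tightened on its washer with at least 0.2 N m, for 0.2 s (z of washer in the frame of rack below 0.114975 m), for 0.2 s.
At the end, for the whole second after the job is handed in: The knob was firmly bottomed and now stands, at rest and let go, backed off a quarter turn: 60 to 110 degrees above the point where it just touches its washer. The jars, the bowl and the tong stand upright within 25 mm of where they were (z of knob in the frame of rack between 0.115333 and 0.115611 m and angular speed of knob below 0.1 rad/s and contact force between the fingers and knob below 0.1 N and angle between each of jar_a, jar_b, bowl, tong's own z axis and vertical below 0.2 rad and distance of each of jar_a, jar_b, bowl, tong from where it was at the start of the episode below 0.025 m).
It fails at once if the knob is forced: tightened beyond 0.7 N m (z of washer in the frame of rack below 0.114911 m).
It fails at once if the carousel's foot, deck or hub is pressed with more than 20 N (contact force between any of the arm, the fingers and rack above 20 N).
It fails at once if a jar is tipped or shoved (angle between any of jar_a, jar_b's own z axis and vertical above 0.35 rad or distance of any of jar_a, jar_b from where it was at the start of the episode above 0.04 m).
It fails at once if the bowl or the tong is tipped or shoved (angle between any of bowl, tong's own z axis and vertical above 0.35 rad or distance of any of bowl, tong from where it was at the start of the episode above 0.04 m).
It also fails if it takes over 67 s, if anything falls off the work surface, if the arm or the gripper's body presses on something with over 40 N, if the wrist force passes 120 N, or if a joint passes its speed limit or range.

## Robot

A 7-joint arm with a two-finger parallel gripper is mounted at the origin on the work surface. World frame = base frame: x ahead of the robot, y to its left, z up, the work surface at z = 0. Lengths are in mm, angles in rad, forces in N, time in s.
With the tool pointing down it reaches from about 400 to 875 mm from the base axis. Payload 4.4 kg.
Tool frame: the origin (TCP) lies on the centre line of the jaws, within the pads' length; the fingertips stand 14 mm ahead of it and the grasp point (between the pads) lies 5 mm behind it; z points along the fingers, x is the direction in which the jaws open and shut, and the axes are right-handed (so a half turn about z gives the same grasp; the last joint's range is limited). The gripper opens to 85 mm and grips with 20 to 120 N. Pads are 22 mm wide; open, the fingers measure 114 mm over their backs; the gripper's body (76 mm by 85 mm) begins 54 mm behind the grasp point. The pads swing forward as they close: fully open they stand 13 mm farther back than shut.
Start: joints at [-1.36, 0.628, 0.038, 1.517, -0.027, 0.996, -0.02], TCP at [177.607, 625.279, 245.313] pointing down, gripper open.
Joint ranges: [-3.06, 3.06], [-0.37, 2.12], [-1.25, 1.32], [0.18, 2.47], [-1.1, 4.24], [0.23, 1.98], [-2.94, 2.94]. Speed limits (rad/s): [2.57, 2.57, 3.14, 3.14, 3.14, 3.14, 3.14].

## Interface

Orientations are given as [roll, pitch, yaw] about the fixed x, y, z axes, in that order (R = Rz(yaw) Ry(pitch) Rx(roll)).
In Python, from cell import ctrl gives the robot as it stands.
- The arm moves only by the tool send_rows, never from a script. Its argument "commands" is a list of rows, each a list of 5 numbers: the finger opening in mm, from 0 to 85.4, then the shift along the tool's x, y, z in mm, then the turn about the tool's z in degrees. In form: [[grip, x, y, z, roll], ...]. A call has 1 to 5 rows; each row is the pose to reach, as a shift and turn from the pose measured when the call began, along the tool's axes at that moment; what a row does not reach only later rows make up. A row lasts 1/10 s, in which the tool goes at most 50 mm and 8.59 degrees, less where a joint would pass 70% of its speed; a pose out of reach is approached as far as the arm can. A call with a gripper value outside its range is refused whole. The fingers move at their own pace and stop on an object; the grip force is fixed at half the most. Time passes only in rows, so rows that repeat a pose let the fingers close. It gives the time, the measured TCP pose, the force and the opening at its end, in the units of the state.
- ctrl.read_state(): the state, without advancing time (a new reading comes with each control period).
- ctrl.get_image(name): name is "scene" or "top"; returns the picture (400x640x3 uint8, red, green, blue); there is no depth.
- ctrl.camera_params(name): a dict with "fx", "fy", "cx", "cy" (pixels), "k1" (the pictures are not rectified: a ray, as slopes to the right and down, at radius r is drawn at 1 + k1 r^2 times it, then the intrinsics apply), "cam_to_world" (4x4, takes a point from camera to world coordinates). Camera axes: x right, y down, z forward; pixel columns grow to the right and rows downward; lengths in mm; the calibration is good to about 2 mm. A picture is of the moment at which its call begins. camera_params takes no time and is no camera call.
- ctrl.finish_job(): hands the job in, once; it reports no verdict.
The state is a dict: "clock": time; "qpos": joint angles; "qd": joint speeds; "tau": joint torques, N m; "eef_pos": TCP position; "tool_rot": TCP orientation; "force": force on the tool from outside, world axes, zero at the start; "torque": the same for the moment, N m; "width": finger opening in mm.
Only numpy, scipy, OpenCV 4.12 (cv2) and the standard library are available. Lean on these libraries where they do the work, as an engineer would, in place of code of your own. Each camera call takes 0.05 s, during which the arm holds its last target.

## Working session

There is one attempt and no reset: what is moved stays moved. The work goes in short steps, Python scripts to look and compute and a tool call to move; the robot and the scene stay as the last step left them, time stands still between calls to the robot, and variables do not carry over. Pictures are saved under pics/ and viewed, and the job is handed in when it is done.

Besides the shell and the picture viewer there is one more tool, called after "Call:" as name(argument=value, ...), one argument or row to a line, values as JSON. send_rows: Moves the arm, as the interface text tells. Its arguments: {"type":"object","properties":{"commands":{"type":"array"}},"required":["commands"]}

```bash
mkdir -p pics; ls
python3 - <<'E'
from cell import ctrl
import cv2
s=ctrl.read_state()
print({k:s[k] for k in ['clock','eef_pos','tool_rot','force','torque','width']})
for n in ['scene','top']:
    p=ctrl.camera_params(n); print(n,p)
    cv2.imwrite(f'pics/{n}0.png',ctrl.get_image(n)[:,:,::-1])
E
```

```text
pics
{'clock': 0.0, 'eef_pos': array([177.45307605, 624.68295057, 244.38897916]), 'tool_rot': array([3.14152880e+00, 1.91198470e-03, 1.29403283e+00]), 'force': array([ 0.12728127,  0.16225148, -0.10675559]), 'torque': array([-0.02029616, -0.00239045,  0.02123785]), 'width': 85.4793730428321}
scene {'fx': 404.52743077133096, 'fy': 404.52743077133096, 'cx': 315.7147063505888, 'cy': 194.67630547258412, 'k1': 0.025686461114850245, 'cam_to_world': array([[ 7.07350155e-01,  3.81411713e-01, -5.95130964e-01,
         1.17620754e+03],
       [ 7.06840791e-01, -3.88384710e-01,  5.91213509e-01,
        -5.99142163e+02],
       [-5.64400965e-03, -8.38857808e-01, -5.44321342e-01,
         6.84191611e+02],
       [ 0.00000000e+00,  0.00000000e+00,  0.00000000e+00,
         1.00000000e+00]])}
top {'fx': 448.0079193970563, 'fy': 448.0079193970563, 'cx': 318.99347368173846, 'cy': 195.73968644511808, 'k1': -0.026866072752693818, 'cam_to_world': array([[-1.52897449e-02, -9.92441120e-01,  1.21765541e-01,
         4.62475479e+02],
       [-9.99736722e-01,  1.30899751e-02, -1.88451499e-02,
         4.60595622e+00],
       [ 1.71087937e-02, -1.22021620e-01, -9.92379974e-01,
         1.11693786e+03],
       [ 0.00000000e+00,  0.00000000e+00,  0.00000000e+00,
         1.00000000e+00]])}
```

View pics/scene0.png

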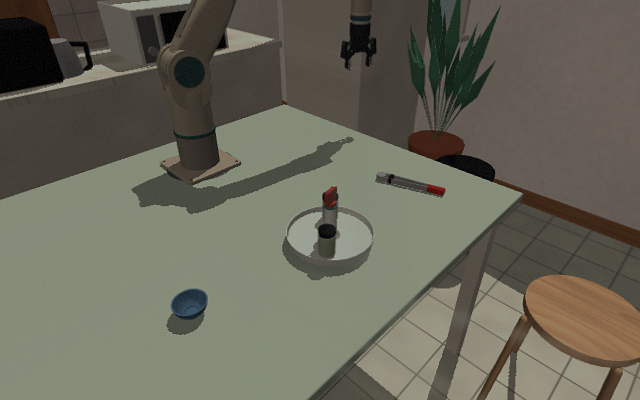

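View pics/top0.png

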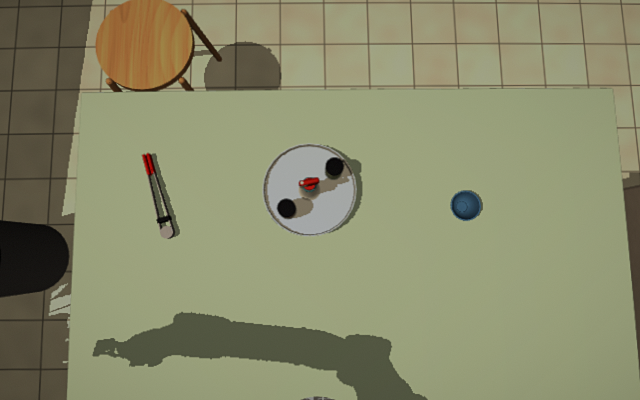

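The scene view has the knob at about (330,195), above a hub with jars in front and behind. In the top view the deck is centred near (310,190), the knob is at (309,183), and the black caps are at (334,167) and (287,208). Next I'll measure these.

```bash
cat > h.py <<'E'
import numpy as np, cv2
from cell import ctrl
def ray(n,uv):
    p=ctrl.camera_params(n); T=p['cam_to_world']
    d=np.array([(uv[0]-p['cx'])/p['fx'],(uv[1]-p['cy'])/p['fy']]); s=d.copy()
    for _ in range(20): s=d/(1+p['k1']*(s@s))
    v=T[:3,:3]@np.array([s[0],s[1],1]); return T[:3,3],v
def plane(n,uv,z):
    o,v=ray(n,uv); return o+v*(z-o[2])/v[2]
def tri(u1,u2):
    o1,v1=ray('scene',u1);o2,v2=ray('top',u2)
    a=np.linalg.lstsq(np.c_[v1,-v2],o2-o1,rcond=None)[0]
    p,q=o1+v1*a[0],o2+v2*a[1]; return (p+q)/2,np.linalg.norm(p-q)
def red(img):
    h=cv2.cvtColor(img,cv2.COLOR_RGB2HSV)
    return (((h[...,0]<8)|(h[...,0]>172))&(h[...,1]>140)&(h[...,2]>60)).astype(np.uint8)
E
python3 - <<'E'
from h import *
for n,(x0,x1,y0,y1) in {'top':(255,365,135,245),'scene':(270,390,170,275)}.items():
    im=cv2.imread(f'pics/{n}0.png')[:,:,::-1].copy()
    m=red(im); k=np.zeros_like(m);k[y0:y1,x0:x1]=m[y0:y1,x0:x1]
    ys,xs=np.nonzero(k); print(n,len(xs),xs.min(),xs.max(),ys.min(),ys.max(),xs.mean(),ys.mean())
    c=im[y0:y1,x0:x1]
    cv2.imwrite(f'pics/{n}0c.png',cv2.resize(c,None,fx=5,fy=5,interpolation=cv2.INTER_NEAREST)[:600,:800,::-1])
    if n=='top':
        hsv=cv2.cvtColor(im,cv2.COLOR_RGB2HSV)
        w=((hsv[...,1]<35)&(hsv[...,2]>110)).astype(np.uint8);w2=np.zeros_like(w);w2[y0:y1,x0:x1]=w[y0:y1,x0:x1]
        cs,_=cv2.findContours(w2,cv2.RETR_EXTERNAL,cv2.CHAIN_APPROX_NONE);c=max(cs,key=cv2.contourArea)
        e=cv2.fitEllipse(cv2.convexHull(c));print('deck',e,plane('top',e[0],36))
        b=((hsv[...,2]<40)).astype(np.uint8);b2=np.zeros_like(b);b2[y0:y1,x0:x1]=b[y0:y1,x0:x1]
        nn,l,st,ce=cv2.connectedComponentsWithStats(b2)
        for i in range(1,nn):
            if st[i][4]>60: print('cap',st[i],ce[i],plane('top',ce[i],98))
        pts=np.c_[xs,ys]
        P=np.array([plane('top',q,160)[:2] for q in pts]); mu=P.mean(0);u,s,vt=np.linalg.svd(P-mu,full_matrices=False)
        print('knob',mu,vt[0],np.degrees(np.arctan2(vt[0][1],vt[0][0])),np.ptp((P-mu)@vt.T,axis=0))
E
```

```text
top 136 299 318 178 189 309.45588235294116 182.80882352941177
deck ((308.54888916015625, 189.95912170410156), (91.1960678100586, 94.70930480957031), 111.63473510742188) [609.61796649   9.28830773  36.        ]
cap [326 158  17  19 254] [334.18503937 166.67716535] [654.72601698 -50.90327231  98.        ]
cap [278 199  18  19 255] [286.37254902 208.12156863] [560.02158182  60.12398825  98.        ]
knob [608.29977238   6.59580946] [ 0.32888166 -0.94437114] -70.79908885126504 [42.29606708 25.51506266]
scene 119 324 335 187 207 329.3193277310924 197.73949579831933
```

Run:
```python
import cv2
im=cv2.imread('pics/top0.png')[160:205,285:335];cv2.imwrite('pics/tk.png',cv2.resize(im,None,fx=12,fy=12,interpolation=cv2.INTER_NEAREST))
im=cv2.imread('pics/scene0.png')[175:260,290:370];cv2.imwrite('pics/sk.png',cv2.resize(im,None,fx=7,fy=7,interpolation=cv2.INTER_NEAREST))
```

```text
(no output)
```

View pics/tk.png

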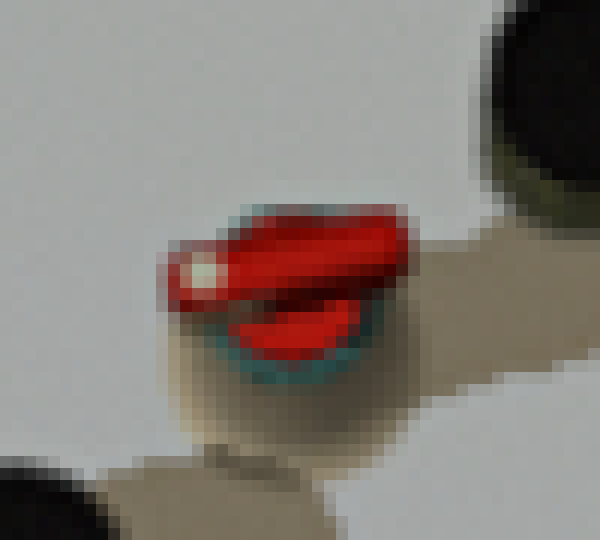

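View pics/sk.png

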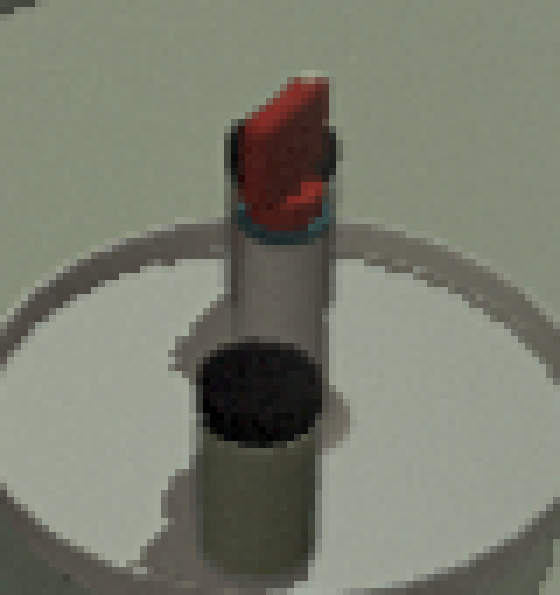

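Run:
```python
from h import *
im=cv2.imread('pics/top0.png')[:,:,::-1].copy()
m=red(im);k=np.zeros_like(m);k[150:230,270:350]=m[150:230,270:350]
# bright top face vs side face: print V
h=cv2.cvtColor(im,cv2.COLOR_RGB2HSV)
print(h[176:192,296:322,2]*(k[176:192,296:322]))
z=lambda x,y:(x/12+285-.5,y/12+160-.5)
A=plane('top',z(165,270),163);B=plane('top',z(410,236),163);print(A,B,(A+B)/2,np.degrees(np.arctan2(*(A-B)[1::-1])),np.linalg.norm(A-B))
d=plane('top',z(203,272),163);print('dot',d)
t=plane('top',z(292,292),115.5);print('washer lowest/centre approx',t)
s=lambda x,y:(x/7+290-.5,y/7+175-.5)
# scene: wing top ends
a=plane('scene',s(253,125),163);b=plane('scene',s(316,80),163);print('scene top ends',a,b,(a+b)/2,np.degrees(np.arctan2(*(a-b)[1::-1])))
print(tri(s(285,103),z(287,253)))
# washer in scene/top: teal
for n,(x0,x1,y0,y1) in {'top':(285,335,160,205),'scene':(310,350,190,215)}.items():
    im=cv2.imread(f'pics/{n}0.png')[:,:,::-1].copy().astype(int)
    w=(im[...,2]-im[...,0]>18);w[:y0]=0;w[y1:]=0;w[:,:x0]=0;w[:,x1:]=0
    ys,xs=np.nonzero(w);print(n,len(xs),xs.min(),xs.max(),ys.min(),ys.max())
    P=np.array([plane(n,q,115)[:2] for q in zip(xs,ys)]);print(P.min(0),P.max(0))
```

```text
[[  0   0   0   0   0   0   0   0   0   0   0   0   0   0   0   0   0   0
    0   0   0   0   0   0   0   0]
 [  0   0   0   0   0   0   0   0   0   0   0   0   0   0   0   0   0   0
    0   0   0   0   0   0   0   0]
 [  0   0   0   0   0   0   0   0   0   0   0 127  98  96  95  91 103 108
  116 122 130 123   0   0   0   0]
 [  0   0   0   0   0   0   0   0   0  93 113 124 115 117 122 128 137 140
  147 152 159 148 121   0   0   0]
 [  0   0   0   0   0   0   0   0 107 119 128 136 143 148 154 159 162 165
  167 164 161 147 116   0   0   0]
 [  0   0   0   0   0   0   0 144 147 154 158 161 164 166 167 166 161 157
  152 148 141 123  91   0   0   0]
 [  0   0   0 135   0   0   0   0 165 166 167 166 163 158 156 150 138 123
  106  93  80  66  65   0   0   0]
 [  0   0   0 136   0   0   0   0 162 160 156 150 136 117 102  87  75  63
    0   0   0   0   0   0   0   0]
 [  0   0   0 131 151 151 149 147 130 111 102  92  71   0   0   0   0   0
    0   0   0   0   0   0   0   0]
 [  0   0   0   0  95 102 104  93   0   0   0   0   0   0   0  71 120 154
  117   0   0   0   0   0   0   0]
 [  0   0 
[... 620 characters left out ...]
 0   0   0   0   0   0]]
[609.90299315  30.6823609  163.        ] [615.5213169  -13.35509972 163.        ] [612.71215502   8.66363059 163.        ] 97.27055014526239 44.394408428409285
dot [609.45351298  23.87434533 163.        ]
washer lowest/centre approx [612.75161499   8.12806778 115.5       ]
scene top ends [616.08776388  -9.24707717 163.        ] [611.61715568  27.22523168 163.        ] [613.85245978   8.98907726 163.        ] -83.01180579435504
(array([613.15732488,   9.11489178, 162.25534016]), np.float64(0.9435372132599724))
top 15 303 314 188 191
[596.4230007  -3.3823152] [603.48870549  21.41128061]
scene 7 324 336 204 207
[5.98855896e+02 1.60964226e-01] [627.33231253  24.31810093]
```

Both views agree: the axis is at about (613, 8.7) and the wing top at z≈162. The dot wing points at 97°, so the jaws need a yaw of about 7°. Now I'll move across.

Call:
send_rows(
  commands=[
    [85,-31,39,0,4],
    [85,-62,78,0,8],
    [85,-93,117,0,12],
    [85,-124,156,0,18],
    [85,-155,195,0,24],
  ],
)

```text
clock: 0.6
eef_pos: [323.4, 420.4, 244.6]
tool_rot: [3.141, 0.002, 0.871]
force: [1.1, 0.3, -0.9]
width: 84.9
```

```bash
cat >> h.py <<'E'
from scipy.spatial.transform import Rotation as R
def st(goal=None,yaw=None):
    s=ctrl.read_state(); Rm=R.from_euler('xyz',s['tool_rot']).as_matrix()
    y=np.degrees(s['tool_rot'][2])
    print('t',round(s['clock'],2),'p',s['eef_pos'].round(1),'rpy',np.degrees(s['tool_rot']).round(2),'F',s['force'].round(2),'T',s['torque'].round(3),'w',round(s['width'],1),'q',s['qpos'].round(2))
    if goal is not None: print('shift',(Rm.T@(np.array(goal)-s['eef_pos'])).round(1),'roll',round((y-yaw+180)%360-180,1))
E
python3 -c "
from h import *
st([613,8.7,200],7)"
```

```text
t 0.6 p [323.4 420.4 244.6] rpy [1.7996e+02 1.1000e-01 4.9910e+01] F [ 1.14  0.29 -0.95] T [ 0.03  -0.084  0.014] w 84.9 q [-1.08  0.46  0.16  1.85 -0.09  0.83 -0.  ]
shift [-128.4  486.7   45.2] roll 42.9
```

Call:
send_rows(
  commands=[
    [85,-12,47,0,6],
    [85,-24,94,0,12],
    [85,-36,141,0,18],
    [85,-48,188,0,24],
    [85,-60,235,0,30],
  ],
)

```text
clock: 1.1
eef_pos: [465.2, 221.4, 244.8]
tool_rot: [3.14, 0.002, 0.343]
force: [0.9, 1.2, -0.1]
width: 85.2
```

```bash
python3 -c "
from h import *
st([613,8.7,200],7)"
```

```text
t 1.1 p [465.2 221.4 244.8] rpy [1.7991e+02 9.0000e-02 1.9670e+01] F [ 0.91  1.24 -0.07] T [ 0.059 -0.052  0.021] w 85.2 q [-0.72  0.45  0.32  1.9  -0.19  0.82  0.04]
shift [ 67.6 250.   45.1] roll 12.7
```

Call:
send_rows(
  commands=[
    [85,12,46,0,3],
    [85,25,92,0,6],
    [85,38,138,0,9],
    [85,50,184,0,12],
    [85,60,222,20,12.7],
  ],
)

```text
clock: 1.6
eef_pos: [599.4, 29.7, 226.8]
tool_rot: [3.139, -0.004, 0.119]
force: [0.5, 0.4, -0.1]
width: 85.1
```

```bash
python3 -c "
from h import *
st([613,8.7,200],7)"
```

```text
t 1.6 p [599.4  29.7 226.8] rpy [179.83  -0.25   6.81] F [ 0.48  0.37 -0.11] T [ 0.021 -0.068  0.037] w 85.1 q [-0.33  0.6   0.37  1.69 -0.26  0.89  0.27]
shift [10.9 22.4 26.9] roll -0.2
```

Call:
send_rows(
  commands=[
    [85,6,12,10,0],
    [85,11,22,20,0],
    [85,11,22.4,27,0],
    [85,11,22.4,27,0],
  ],
)

```text
clock: 2.0
eef_pos: [611.7, 10.6, 198.6]
tool_rot: [3.14, -0.001, 0.121]
force: [0.2, 0.0, 1.2]
width: 85.2
```

```bash
python3 -c "
from h import *
st([613,8.7,147],7)
for n in ['scene','top']:
    im=ctrl.get_image(n); cv2.imwrite(f'pics/{n}1.png',im[:,:,::-1])
im=cv2.imread('pics/scene1.png')[130:255,250:410];cv2.imwrite('pics/s1c.png',cv2.resize(im,None,fx=4.5,fy=4.5))
im=cv2.imread('pics/top1.png')[130:250,240:380];cv2.imwrite('pics/t1c.png',cv2.resize(im,None,fx=4.5,fy=4.5))
st([613,8.7,147],7)"
```

```text
t 2.0 p [611.7  10.6 198.6] rpy [ 1.7993e+02 -7.0000e-02  6.9200e+00] F [0.21 0.02 1.24] T [0.022 0.062 0.011] w 85.2 q [-0.28  0.65  0.35  1.69 -0.28  0.85  0.31]
shift [ 1.   2.  51.6] roll -0.1
t 2.1 p [612.5  10.9 200. ] rpy [179.9   -0.22   6.96] F [-0.2  -0.21 -0.61] T [-0.005 -0.037 -0.054] w 84.8 q [-0.28  0.65  0.35  1.69 -0.28  0.85  0.31]
shift [-0.   2.1 53. ] roll -0.0
```

View pics/s1c.png

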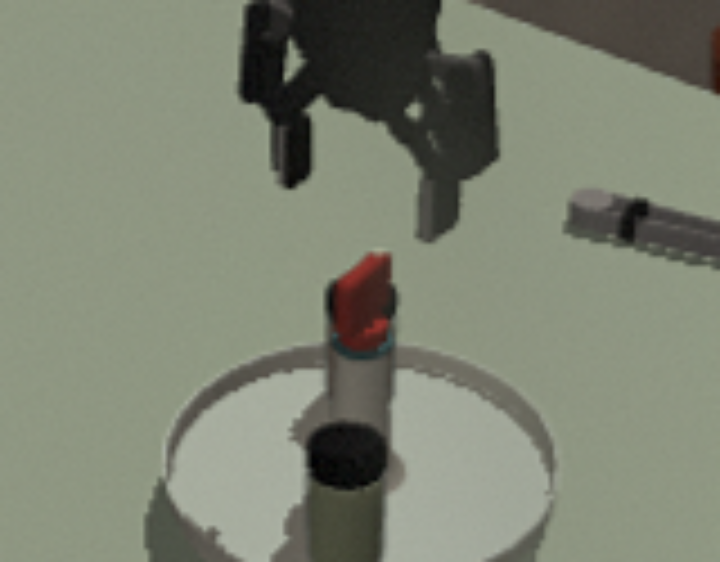

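View pics/t1c.png

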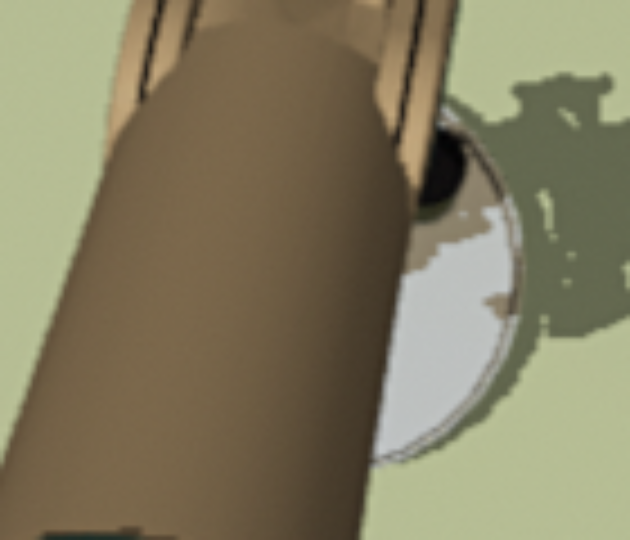

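The scene view has the open fingers straddling the knob (wing near (362,300) in the crop) and opening across it. The arm hides the knob in the top view. Next I'll descend and close.

Call:
send_rows(
  commands=[
    [85,0,2,20,0],
    [85,0,2,40,0],
    [85,0,2,53,0],
    [85,0,2,53,0],
  ],
)

```text
clock: 2.5
eef_pos: [611.7, 10.1, 145.8]
tool_rot: [3.141, -0.001, 0.123]
force: [-0.6, 0.4, 0.6]
width: 84.7
```

```bash
python3 -c "
from h import *
st([613,8.7,147],7)
im=ctrl.get_image('scene')[130:255,250:410,::-1];cv2.imwrite('pics/s2c.png',cv2.resize(im,None,fx=4.5,fy=4.5))
st([613,8.7,147],7)"
```

```text
t 2.5 p [611.7  10.1 145.8] rpy [ 1.7996e+02 -5.0000e-02  7.0500e+00] F [-0.57  0.44  0.64] T [-0.015 -0.02  -0.024] w 84.7 q [-0.26  0.72  0.32  1.73 -0.31  0.75  0.34]
shift [ 1.1  1.5 -1.2] roll 0.1
t 2.55 p [612.6   9.7 146.9] rpy [ 1.7993e+02 -1.6000e-01  7.0300e+00] F [ 0.25 -0.23  0.72] T [ 0.016 -0.025 -0.012] w 85.1 q [-0.26  0.71  0.32  1.73 -0.31  0.75  0.34]
shift [ 0.3  1.  -0.1] roll 0.0
```

View pics/s2c.png

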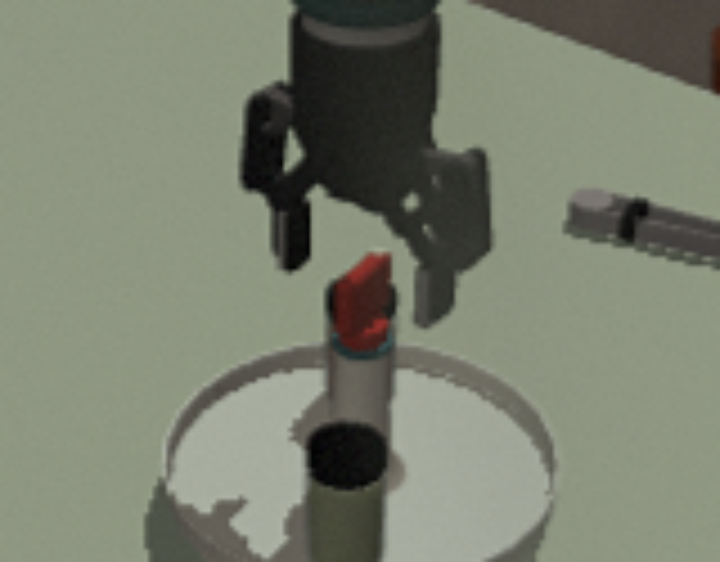

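Call:
send_rows(
  commands=[
    [22,0,1,0,0],
    [22,0,1,0,0],
    [22,0,1,0,0],
    [22,0,1,0,0],
    [22,0,1,0,0],
  ],
)

```text
clock: 3.05
eef_pos: [612.8, 8.6, 147.1]
tool_rot: [3.14, -0.003, 0.123]
force: [0.2, -0.4, -0.5]
width: 22.3
```

```bash
python3 -c "
from h import *
im=ctrl.get_image('scene')[150:220,290:370,::-1];cv2.imwrite('pics/s3c.png',cv2.resize(im,None,fx=8,fy=8))
st([613,8.7,147],7)"
```

```text
t 3.1 p [612.8   8.7 147. ] rpy [179.93  -0.18   7.03] F [-0.2   0.18  0.22] T [-0.052  0.012 -0.004] w 22.1 q [-0.26  0.71  0.32  1.73 -0.31  0.75  0.34]
shift [ 0.2 -0.   0. ] roll 0.0
```

View pics/s3c.png

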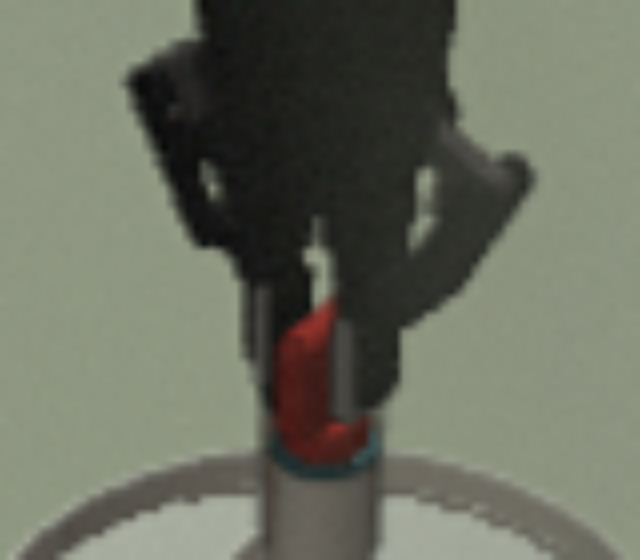

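The wing stands between the pads, close to centred, and the tips clear the collar. Now I'll grip.

Call:
send_rows(
  commands=[
    [6,0,0,0,0],
    [6,0,0,0,0],
    [6,0,0,0,0],
    [6,0,0,0,0],
  ],
)

```text
clock: 3.5
eef_pos: [613.0, 8.7, 147.2]
tool_rot: [3.14, -0.004, 0.123]
force: [-0.4, -0.4, 1.0]
width: 10.9
```

```bash
python3 -c "
from h import *
st([613,8.7,147],7)"
```

```text
t 3.5 p [613.    8.7 147.2] rpy [179.93  -0.2    7.03] F [-0.38 -0.44  0.97] T [0.04  0.021 0.061] w 10.9 q [-0.26  0.71  0.32  1.73 -0.31  0.75  0.34]
shift [ 0.  -0.   0.2] roll 0.0
```

Call:
send_rows(
  commands=[
    [6,0,0,0,6],
    [6,0,0,0,12],
    [6,0,0,0.1,18],
    [6,0,0,0.1,24],
    [6,0,0,0.2,30],
  ],
)

```text
clock: 4.0
eef_pos: [612.2, 8.8, 146.9]
tool_rot: [-3.141, -0.002, -0.405]
force: [-2.6, -0.5, 2.9]
width: 11.2
```

```bash
python3 -c "
from h import *
st([613,8.7,147],7)"
```

```text
t 4.0 p [612.2   8.8 146.9] rpy [-1.7998e+02 -1.1000e-01 -2.3210e+01] F [-2.63 -0.54  2.94] T [0.022 0.523 0.049] w 11.2 q [-0.34  0.74  0.47  1.73 -0.45  0.78 -0.06]
shift [ 0.8 -0.2 -0.1] roll -30.2
```

Call:
send_rows(
  commands=[
    [6,0,0,0,6],
    [6,0,0,0,12],
    [6,0,0,0.1,18],
    [6,0,0,0.1,24],
    [6,0,0,0.2,30],
  ],
)

```text
clock: 4.5
eef_pos: [611.4, 9.3, 146.8]
tool_rot: [-3.141, 0.0, -0.933]
force: [-2.2, 0.6, 3.0]
width: 10.8
```

```bash
python3 -c "
from h import *
st([613,8.7,146.7],7)"
```

```text
t 4.5 p [611.4   9.3 146.8] rpy [-1.7997e+02  2.0000e-02 -5.3430e+01] F [-2.18  0.6   2.98] T [0.176 0.508 0.076] w 10.8 q [-0.42  0.78  0.62  1.73 -0.58  0.82 -0.47]
shift [ 1.5 -0.9  0.1] roll -60.4
```

Call:
send_rows(
  commands=[
    [6,0,0,0,6],
    [6,0,0,0,12],
    [6,0,0,0.1,18],
    [6,0,0,0.1,24],
    [6,0,0,0.2,30],
  ],
)

```text
clock: 5.0
eef_pos: [611.0, 10.2, 146.6]
tool_rot: [3.141, 0.002, -1.46]
force: [-1.7, 1.5, 4.0]
width: 11.2
```

```bash
python3 -c "
from h import *
st([611,9,146.7],7)"
```

```text
t 5.0 p [611.   10.2 146.6] rpy [ 1.7996e+02  1.2000e-01 -8.3640e+01] F [-1.66  1.47  3.95] T [0.292 0.306 0.033] w 11.2 q [-0.5   0.82  0.76  1.74 -0.71  0.88 -0.88]
shift [ 1.2  0.1 -0.1] roll -90.6
```

Call:
send_rows(
  commands=[
    [6,0,0,0,2],
    [6,0,0,0,4],
    [6,0,0,0.1,6],
    [6,0,0,0.1,8],
    [6,0,0,0.1,8],
  ],
)

```text
clock: 5.5
eef_pos: [610.9, 10.5, 146.5]
tool_rot: [3.14, 0.002, -1.6]
force: [-1.6, 1.7, 3.5]
width: 11.1
```

```bash
python3 -c "
from h import *
st([611,9,146.7],7)"
```

```text
t 5.5 p [610.9  10.5 146.5] rpy [ 1.7993e+02  1.4000e-01 -9.1680e+01] F [-1.58  1.7   3.51] T [0.218 0.211 0.081] w 11.1 q [-0.51  0.83  0.79  1.74 -0.74  0.9  -1.  ]
shift [ 1.5 -0.2 -0.2] roll -98.7
```

Call:
send_rows(
  commands=[
    [6,0,0,0,2],
    [6,0,0,0,4],
    [6,0,0,0.1,6],
    [6,0,0,0.1,8],
  ],
)

```text
clock: 5.9
eef_pos: [610.9, 10.7, 146.5]
tool_rot: [3.14, 0.003, -1.743]
force: [-1.0, 1.9, 3.6]
width: 11.2
```

```bash
python3 -c "
from h import *
st([611,9,146.7],7)"
```

```text
t 5.9 p [610.9  10.7 146.5] rpy [ 1.7991e+02  1.6000e-01 -9.9840e+01] F [-1.04  1.92  3.64] T [0.311 0.194 0.044] w 11.2 q [-0.53  0.85  0.83  1.74 -0.77  0.92 -1.11]
shift [ 1.7 -0.4 -0.2] roll -106.8
```

Call:
send_rows(
  commands=[
    [6,0,0,0,2],
    [6,0,0,0,4],
    [6,0,0,0.1,6],
    [6,0,0,0.1,8],
  ],
)

```text
clock: 6.3
eef_pos: [611.0, 11.0, 146.5]
tool_rot: [3.14, 0.003, -1.885]
force: [-0.1, 1.9, 3.5]
width: 11.3
```

```bash
python3 -c "
from h import *
st([611,9,146.7],7)"
```

```text
t 6.3 p [611.   11.  146.5] rpy [ 1.7989e+02  1.6000e-01 -1.0799e+02] F [-0.15  1.94  3.53] T [0.379 0.088 0.034] w 11.3 q [-0.55  0.86  0.86  1.74 -0.8   0.94 -1.23]
shift [ 1.9 -0.7 -0.2] roll -115.0
```

Call:
send_rows(
  commands=[
    [6,0,0,0,2],
    [6,0,0,0,4],
    [6,0,0,0.1,6],
    [6,0,0,0.1,8],
  ],
)

```text
clock: 6.7
eef_pos: [611.1, 11.2, 146.4]
tool_rot: [3.139, 0.003, -2.027]
force: [-0.8, 2.0, 3.9]
width: 10.9
```

```bash
python3 -c "
from h import *
st([611,9,146.7],7)"
```

```text
t 6.7 p [611.1  11.2 146.4] rpy [ 1.7986e+02  1.7000e-01 -1.1615e+02] F [-0.78  1.97  3.9 ] T [0.473 0.154 0.033] w 10.9 q [-0.56  0.88  0.9   1.74 -0.83  0.96 -1.35]
shift [ 2.  -0.9 -0.3] roll -123.1
```

Call:
send_rows(
  commands=[
    [6,0,0,0,2],
    [6,0,0,0,4],
    [6,0,0,0.1,6],
    [6,0,0,0.1,8],
  ],
)

```text
clock: 7.1
eef_pos: [611.2, 11.5, 146.4]
tool_rot: [3.139, 0.003, -2.17]
force: [0.1, 2.5, 3.4]
width: 11.1
```

```bash
python3 -c "
from h import *
st([611,9,146.7],7)"
```

```text
t 7.1 p [611.2  11.5 146.4] rpy [ 1.7984e+02  1.7000e-01 -1.2431e+02] F [0.11 2.45 3.36] T [0.503 0.077 0.031] w 11.1 q [-0.58  0.89  0.93  1.74 -0.86  0.98 -1.46]
shift [ 2.1 -1.3 -0.4] roll -131.3
```

Call:
send_rows(
  commands=[
    [6,0,0,0,2],
    [6,0,0,0,4],
    [6,0,0,0.1,6],
    [6,0,0,0.1,8],
  ],
)

```text
clock: 7.5
eef_pos: [611.3, 11.6, 146.3]
tool_rot: [3.138, 0.003, -2.312]
force: [-0.6, 2.7, 2.6]
width: 11.0
```

```bash
python3 -c "
from h import *
st([611,9,146.7],7)
im=ctrl.get_image('scene')[150:270,270:390,::-1];cv2.imwrite('pics/s4c.png',cv2.resize(im,None,fx=5,fy=5))"
```

```text
t 7.5 p [611.3  11.6 146.3] rpy [ 1.7982e+02  1.7000e-01 -1.3246e+02] F [-0.57  2.73  2.59] T [0.58  0.03  0.152] w 11.0 q [-0.59  0.91  0.97  1.74 -0.89  1.   -1.58]
shift [ 2.2 -1.5 -0.4] roll -139.5
```

View pics/s4c.png

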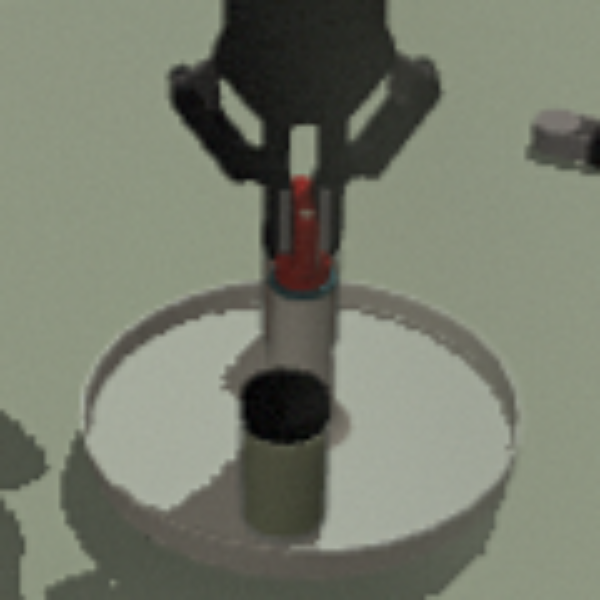

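The knob turned with the gripper, and its dot now faces the camera at about (305,210) in the crop. Torque has risen to 0.15 N m, so contact may have begun. I'll go in small steps.

Call:
send_rows(
  commands=[
    [6,0,0,0,1],
    [6,0,0,0,2],
  ],
)

```text
clock: 7.75
eef_pos: [611.4, 11.7, 146.3]
tool_rot: [3.138, 0.003, -2.349]
force: [0.3, 4.1, 3.4]
width: 11.0
```

```bash
python3 -c "
from h import *
st([611,9,146.7],7)"
```

```text
t 7.75 p [611.4  11.7 146.3] rpy [ 1.7982e+02  1.6000e-01 -1.3461e+02] F [0.26 4.06 3.42] T [0.549 0.055 0.105] w 11.0 q [-0.59  0.91  0.98  1.74 -0.9   1.   -1.62]
shift [ 2.2 -1.6 -0.4] roll -141.6
```

Call:
send_rows(
  commands=[
    [6,0,0,0,1],
    [6,0,0,0,2],
  ],
)

```text
clock: 7.95
eef_pos: [611.4, 11.7, 146.3]
tool_rot: [3.138, 0.003, -2.386]
force: [-0.4, 2.7, 3.1]
width: 11.0
```

```bash
python3 -c "
from h import *
st([611,9,146.7],7)"
```

```text
t 7.95 p [611.4  11.7 146.3] rpy [ 1.7981e+02  1.6000e-01 -1.3669e+02] F [-0.38  2.69  3.07] T [0.571 0.012 0.099] w 11.0 q [-0.6   0.92  0.98  1.74 -0.9   1.01 -1.65]
shift [ 2.2 -1.7 -0.4] roll -143.7
```

Call:
send_rows(
  commands=[
    [6,0,0,0,1],
    [6,0,0,0,2],
  ],
)

```text
clock: 8.15
eef_pos: [611.4, 11.8, 146.3]
tool_rot: [3.138, 0.003, -2.422]
force: [0.0, 3.2, 3.8]
width: 11.0
```

```bash
python3 -c "
from h import *
st([611,9,146.7],7)"
```

```text
t 8.15 p [611.4  11.8 146.3] rpy [ 1.7981e+02  1.5000e-01 -1.3878e+02] F [0.05 3.23 3.82] T [ 0.558 -0.019  0.055] w 11.0 q [-0.6   0.92  0.99  1.74 -0.91  1.02 -1.68]
shift [ 2.1 -1.8 -0.4] roll -145.8
```

Call:
send_rows(
  commands=[
    [6,0,0,0,2],
    [6,0,0,0,4],
    [6,0,0,0,6],
  ],
)

```text
clock: 8.45
eef_pos: [611.6, 11.9, 146.3]
tool_rot: [3.138, 0.003, -2.529]
force: [-0.2, 3.5, 3.8]
width: 11.0
```

```bash
python3 -c "
from h import *
st([611,9,146.7],7)"
```

```text
t 8.45 p [611.6  11.9 146.3] rpy [ 1.7979e+02  1.5000e-01 -1.4492e+02] F [-0.2   3.46  3.78] T [ 0.597 -0.091  0.048] w 11.0 q [-0.61  0.93  1.02  1.74 -0.93  1.03 -1.77]
shift [ 2.1 -2.  -0.4] roll -151.9
```

Call:
send_rows(
  commands=[
    [6,0,0,0,2],
    [6,0,0,0,4],
    [6,0,0,0.1,6],
    [6,0,0,0.1,8],
  ],
)

```text
clock: 8.85
eef_pos: [611.8, 12.0, 146.3]
tool_rot: [3.138, 0.002, -2.671]
force: [1.0, 3.5, 3.3]
width: 10.9
```

```bash
python3 -c "
from h import *
st([611,9,146.7],7)"
```

```text
t 8.85 p [611.8  12.  146.3] rpy [ 1.7978e+02  1.4000e-01 -1.5304e+02] F [1.03 3.48 3.28] T [ 0.629 -0.165  0.235] w 10.9 q [-0.62  0.95  1.05  1.74 -0.95  1.05 -1.89]
shift [ 2.1 -2.3 -0.5] roll -160.0
```

Call:
send_rows(
  commands=[
    [6,0,0,0,1],
  ],
)

```text
clock: 8.95
eef_pos: [611.9, 12.0, 146.3]
tool_rot: [3.138, 0.002, -2.69]
force: [0.9, 3.1, 3.1]
width: 11.3
```

```bash
python3 -c "
from h import *
st([611,9,146.7],7)"
```

```text
t 8.95 p [611.9  12.  146.3] rpy [ 1.7979e+02  1.3000e-01 -1.5412e+02] F [0.91 3.13 3.15] T [ 0.514 -0.1    0.264] w 11.3 q [-0.62  0.95  1.05  1.74 -0.96  1.06 -1.91]
shift [ 2.1 -2.3 -0.4] roll -161.1
```

Call:
send_rows(
  commands=[
    [6,0,0,0,1],
  ],
)

```text
clock: 9.05
eef_pos: [611.9, 12.1, 146.2]
tool_rot: [3.138, 0.002, -2.708]
force: [0.8, 2.8, 3.5]
width: 11.3
```

```bash
python3 -c "
from h import *
st([611,9,146.7],7)"
```

```text
t 9.05 p [611.9  12.1 146.2] rpy [ 1.7979e+02  1.1000e-01 -1.5518e+02] F [0.82 2.79 3.48] T [ 0.553 -0.091  0.286] w 11.3 q [-0.62  0.96  1.06  1.74 -0.96  1.06 -1.92]
shift [ 2.1 -2.4 -0.5] roll -162.2
```

Call:
send_rows(
  commands=[
    [6,0,0,0,1],
  ],
)

```text
clock: 9.15
eef_pos: [611.9, 12.1, 146.2]
tool_rot: [3.138, 0.002, -2.727]
force: [0.9, 2.4, 2.4]
width: 11.0
```

```bash
python3 -c "
from h import *
st([611,9,146.7],7)"
```

```text
t 9.15 p [611.9  12.1 146.2] rpy [ 1.7979e+02  1.1000e-01 -1.5623e+02] F [0.92 2.42 2.4 ] T [ 0.546 -0.072  0.381] w 11.0 q [-0.62  0.96  1.06  1.74 -0.96  1.06 -1.94]
shift [ 2.1 -2.5 -0.5] roll -163.2
```

Call:
send_rows(
  commands=[
    [6,0,0,0,1],
    [6,0,0,0,1],
    [6,0,0,0,1],
    [6,0,0,0,1],
    [6,0,0,0,1],
  ],
)

```text
clock: 9.65
eef_pos: [611.9, 12.1, 146.3]
tool_rot: [3.138, 0.002, -2.744]
force: [0.1, 2.9, 3.7]
width: 11.0
```

```bash
python3 -c "
from h import *
st([611,9,146.7],7)"
```

```text
t 9.65 p [611.9  12.1 146.3] rpy [ 1.7979e+02  1.1000e-01 -1.5723e+02] F [0.09 2.85 3.72] T [ 0.538 -0.134  0.386] w 11.0 q [-0.62  0.96  1.06  1.74 -0.96  1.06 -1.96]
shift [ 2.1 -2.5 -0.5] roll -164.2
```

Call:
send_rows(
  commands=[
    [6,0,0,0,0.2],
    [6,0,0,0,0.2],
    [6,0,0,0,0.2],
  ],
)

```text
clock: 9.95
eef_pos: [611.9, 12.1, 146.3]
tool_rot: [3.138, 0.002, -2.748]
force: [0.0, 3.3, 2.1]
width: 10.9
```

```bash
python3 -c "
from h import *
st([611,9,146.7],-64.3)"
```

```text
t 9.95 p [611.9  12.1 146.3] rpy [ 1.7979e+02  1.1000e-01 -1.5743e+02] F [0.02 3.34 2.13] T [ 0.545 -0.121  0.351] w 10.9 q [-0.62  0.96  1.06  1.74 -0.97  1.06 -1.96]
shift [ 2.1 -2.5 -0.4] roll -93.1
```

The knob is firmly bottomed: about 0.33 N m net, held for 0.8 s, with first touch at a yaw of about -149°. Now I'll back off toward a yaw of -64°.

Call:
send_rows(
  commands=[
    [6,0,0,0,-5],
    [6,0,0,0,-11],
    [6,0,0,0,-17],
    [6,0,0,-0.1,-23],
    [6,0,0,-0.1,-29],
  ],
)

```text
clock: 10.45
eef_pos: [611.3, 11.6, 146.3]
tool_rot: [3.139, 0.003, -2.239]
force: [-1.4, 2.5, 3.7]
width: 10.9
```

Call:
send_rows(
  commands=[
    [6,0,0,0,-6],
    [6,0,0,0,-12],
    [6,0,0,-0.1,-18],
    [6,0,0,-0.1,-24],
    [6,0,0,-0.2,-30],
  ],
)

```text
clock: 10.95
eef_pos: [610.9, 10.7, 146.5]
tool_rot: [3.14, 0.003, -1.713]
force: [0.5, 1.9, 2.2]
width: 10.9
```

```bash
python3 -c "
from h import *
st([611,9,146.7],-64.3)"
```

```text
t 10.95 p [610.9  10.7 146.5] rpy [ 1.7992e+02  1.6000e-01 -9.8170e+01] F [0.46 1.93 2.17] T [ 0.254  0.118 -0.029] w 10.9 q [-0.53  0.85  0.82  1.74 -0.77  0.92 -1.09]
shift [ 1.7 -0.4 -0.2] roll -33.9
```

Call:
send_rows(
  commands=[
    [6,0,0,0,-8],
    [6,0,0,-0.1,-16],
    [6,0,0,-0.1,-24],
    [6,0,0,-0.2,-32],
    [6,0,0,-0.2,-34],
  ],
)

```text
clock: 11.45
eef_pos: [610.9, 9.6, 146.7]
tool_rot: [-3.141, 0.002, -1.12]
force: [0.7, -0.3, 1.8]
width: 11.1
```

Call:
send_rows(
  commands=[
    [6,0,0,0,0],
    [6,0,0,0,0],
  ],
)

```text
clock: 11.65
eef_pos: [610.9, 9.5, 146.7]
tool_rot: [-3.141, 0.002, -1.123]
force: [0.5, 2.0, 2.9]
width: 11.1
```

```bash
python3 -c "
from h import *
st([611,9,146.7],-64.3)"
```

```text
t 11.65 p [610.9   9.5 146.7] rpy [-1.7995e+02  1.2000e-01 -6.4320e+01] F [0.51 2.03 2.88] T [ 0.384 -0.153 -0.05 ] w 11.1 q [-0.45  0.79  0.67  1.73 -0.64  0.85 -0.61]
shift [0.5 0.2 0. ] roll -0.0
```

Call:
send_rows(
  commands=[
    [20,0,0,0,0],
    [40,0,0,0,0],
    [40,0,0,0,0],
    [40,0,0,0,0],
    [40,0,0,0,0],
  ],
)

```text
clock: 12.15
eef_pos: [610.8, 9.4, 146.6]
tool_rot: [-3.141, 0.002, -1.123]
force: [0.6, 0.1, 0.9]
width: 40.1
```

Call:
send_rows(
  commands=[
    [40,0,0,-10,0],
    [40,0,0,-35,0],
    [40,0,0,-70,0],
    [40,0,0,-110,0],
    [40,0,0,-110,0],
  ],
)

```text
clock: 12.65
eef_pos: [614.1, 7.7, 262.9]
tool_rot: [-3.132, -0.003, -1.123]
force: [0.4, -0.6, -1.1]
width: 40.2
```

```bash
python3 -c "
from h import *
st([500,250,257],-64.3)
im=ctrl.get_image('scene')[:,:,::-1];cv2.imwrite('pics/s5.png',im)
cv2.imwrite('pics/s5c.png',cv2.resize(im[150:270,270:390],None,fx=5,fy=5))"
```

```text
t 12.65 p [614.1   7.7 262.9] rpy [-179.44   -0.19  -64.36] F [ 0.44 -0.6  -1.12] T [-0.054  0.053 -0.038] w 40.2 q [-0.51  0.66  0.78  1.63 -0.52  1.06 -0.7 ]
shift [-267.8   -2.     5. ] roll -0.1
```

View pics/s5c.png

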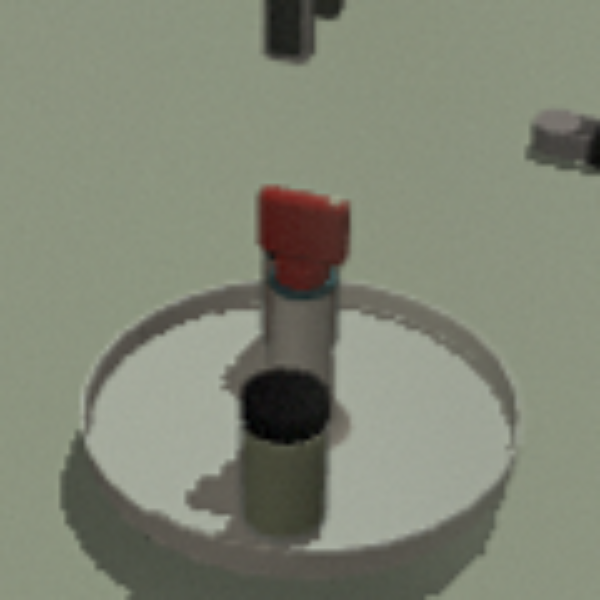

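The knob is released with the dot wing to the right, near (340,203) in the crop. The jars and the deck have not moved. I'll swing the arm clear to measure the wing angle from above.

Call:
send_rows(
  commands=[
    [40,-50,0,0,0],
    [40,-100,0,0,0],
    [40,-150,0,0,0],
    [40,-200,0,0,0],
    [40,-250,0,0,0],
  ],
)

```text
clock: 13.2
eef_pos: [502.6, 235.3, 259.3]
tool_rot: [-3.137, -0.001, -1.123]
force: [0.6, 0.6, 0.3]
width: 39.8
```

```bash
python3 -c "
from h import *
st()
for n in ['top','scene']: cv2.imwrite(f'pics/{n}6.png',ctrl.get_image(n)[:,:,::-1])
cv2.imwrite('pics/t6c.png',cv2.resize(cv2.imread('pics/top6.png')[160:205,285:335],None,fx=12,fy=12,interpolation=cv2.INTER_NEAREST))"
```

```text
t 13.2 p [502.6 235.3 259.3] rpy [-1.7972e+02 -4.0000e-02 -6.4360e+01] F [0.62 0.58 0.28] T [ 0.017 -0.02   0.057] w 39.8 q [-1.01  0.6   0.83  1.79 -0.52  0.98 -1.09]
```

View pics/t6c.png

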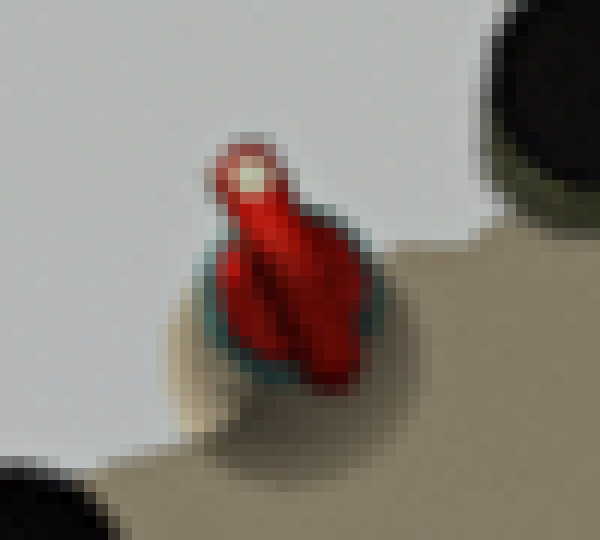

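View pics/top6.png

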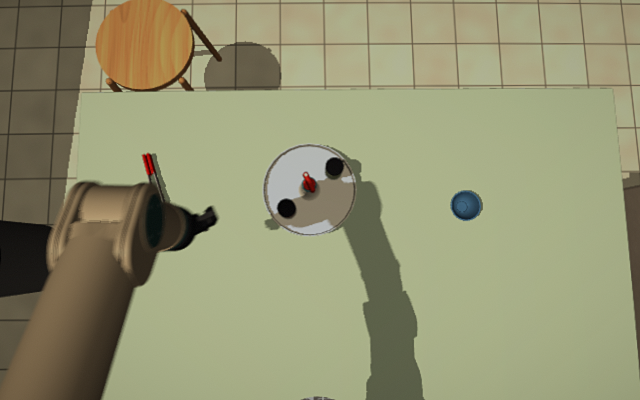

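In the top view the dot end is at (252,178) and the far end at (330,355) in the crop. That puts the wing at about 25°, against an expected 26°. The jars and the bowl are at their original pixels. Now I'll hand in the job.

```bash
python3 -c "
from h import *
print(ctrl.finish_job()); st()"
```

```text
the job is handed in; nothing more can be done
None
the job is handed in; nothing more can be done
```

I screwed the knob down until it bottomed, backed it off about 85° from first touch (the allowed range is 60–110°), let go, and handed the job in. It took about 13 s of the 67 s; `finish_job()` gives no verdict.

- **Bottoming:** I turned the knob clockwise about 164° in one grasp. First touch was about 156° from the start, with an estimated error of 2°. I held it at a measured 0.35–0.39 N m, about 0.33 N m once the running drag is taken off, for about 0.8 s. The highest reading was 0.39 N m, well below the 0.7 N m limit.
- **Back-off:** After release, the top view showed the wing at about 25°, against 26° expected.
- **Jars, bowl and tong:** The jars and the bowl were at their original positions in the top view. The arm partly hid the tong there, but its visible part had not moved, and the arm never went near it.
- **Disagreements:**
  - The torque readings were noisy. One reading of 0.15 N m at about 140° was a false alarm, because the following readings dropped back to the drag level.
  - While gripped, the measured tool position wandered about 2–3 mm from the axis I had measured in the images. The sideways forces stayed within about 4 N.

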